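Seat a tile in the sloping jig's corner

ROBOT

A 6-joint arm with a two-finger parallel gripper is mounted at the origin on the work surface. World frame = base frame: x ahead of the robot, y to its left, z up, the work surface at z = 0. Lengths are in mm, angles in degrees, forces in N, time in s.
With the tool pointing down it reaches from about 350 to 850 mm from the base axis. Payload 8.1 kg.
Tool frame: the origin (TCP) lies midway between the tips of the shut fingers; the grasp point (between the pads) lies 19 mm behind it; z points along the fingers, y is the direction in which the jaws open and shut (so a half turn about z gives the same grasp; the last joint's range is limited). The gripper opens to 85 mm and grips with 20 to 120 N. Pads are 22 mm wide; open, the fingers measure 114 mm over their backs; the gripper's body (76 mm by 85 mm) begins 54 mm behind the grasp point. The pads swing forward as they close: fully open they stand 13 mm farther back than shut.
Start: joints at [-79.435, 7.471, 85.268, -0, 87.261, -4.893], TCP at [159.943, -578.293, 203.992] pointing down, gripper open.
Joint ranges: [-169.43, 169.43], [-51.17, 129.36], [1.28, 143.12], [-76.62, 256.62], [0, 156.53], [-152.29, 152.29]. Speed limits (degrees/s): [136.94, 136.94, 159.86, 180, 180, 180].

INTERFACE

Orientations are given as [roll, pitch, yaw] about the fixed x, y, z axes, in that order (R = Rz(yaw) Ry(pitch) Rx(roll)).
In Python, from bench import telemetry, snapshot, camera_params, job gives the robot as it stands. The module is installed in compiled form; this text tells all that it offers.
- The arm moves only by the shell command python3 -m jog 'ROWS' [FORCE]. ROWS is JSON, a list that holds one entry, the list of rows, each a list of 7 numbers: the shift along the tool's x, y, z in units of 50 mm (1.0 is 50 mm), then the turn, a rotation vector about the tool's x, y, z in units of 2 pi rad (1.0 is 2 pi rad), then the opening, from 0 (shut) to 1 (fully open). In form: [[[dx, dy, dz, rx, ry, rz, claw], ...]]. A call has 1 to 12 rows; each row shifts and turns the commanded pose from where the row before left it, along the tool's axes as they then stand; what a row does not reach is not made up. A row lasts 1/8 s, in which the tool goes at most 62.5 mm and 10.7 degrees, less where a joint would pass 70% of its speed; a pose out of reach is approached as far as the arm can. A call with a number of a shift or a turn outside -1 to 1 is refused whole. A call with a gripper value outside its range is refused whole. The fingers move at their own pace and stop on an object; FORCE is the grip in N (left out, the last holds). Time passes only in rows, so rows that do not move let the fingers close. It gives the time, the measured TCP pose, the force and the opening at its end, in the units of the state.
- telemetry.sense(): the state, without advancing time (a new reading comes with each control period).
- snapshot(name): name is "side" or "top"; returns (picture, depth): 400x640x3 uint8, red, green, blue; 400x640 float32, mm along the optical axis (not along the pixel's ray), 0 where there is no reading.
- camera_params(name): a dict with "K" (3x3 intrinsics, pixels), "D" ([k1, k2, p1, p2, k3] as OpenCV has them; the pictures are not rectified), "extrinsics" (4x4, takes a point from camera to world coordinates). Camera axes: x right, y down, z forward; pixel columns grow to the right and rows downward; lengths in mm; the calibration is good to about 2 mm. A picture is of the moment at which its call begins. camera_params takes no time and is no camera call.
- job.hand_in(): hands the job in, once; it reports no verdict.
The state is a dict: "time": time; "joint_pos": joint angles; "qd": joint speeds; "joint_efforts": joint torques, N m; "tool_pos": TCP position; "tcp_rot": TCP orientation; "ft_force": force on the tool from outside, world axes, zero at the start; "wrist_torque": the same for the moment, N m; "finger_gap": finger opening in mm.
Only numpy, scipy, OpenCV 4.12 (cv2) and the standard library are available. Lean on these libraries where they do the work, as an engineer would, in place of code of your own. Each camera call takes 0.05 s, during which the arm holds its last target. There are 200 camera calls.

TASK

Take the oblong tile off the small glaze pot and lay it gently, glazed face up, on the sloping jig with its long side along the low rail, so that it slides down against the rail; then see that it is fully home in the low corner, touching both the rail along its long side and the end stop with its short side, and let go of it. The unfired tile is brittle: never press or knock it against the jig with more than about 15 N. Leave the tub and its square tile, the jar and the brush where they are.

Things in the scene. Friction and masses are not known exactly. Their poses are not given: they have to be found in the camera images.
- tile_center (a point): Centre (half-way up) of the oblong tile that is to be moved: 60 mm along its x, 100 mm along its y, 12 mm thick along its z, about 0.15 kg, cream clay with a dull pink glazed upper face (+z). It starts lying level on top of the small pot, its long sides overhanging the pot, so that it can be gripped across the 60 mm with the fingertips beside the pot.
- pot: Small round white glaze pot with a flat lid under the tile: 56 mm diameter at the lid, 70 mm high, about 0.6 kg, loose. Origin at the centre of its underside. It may be moved a little.
- jig: The sloping jig, fixed: a level plywood base board 200 x 260 x 15 mm on the table carrying the sloping bed on posts, with the bed's rail and end stop. Origin at the centre of the board's underside; its x and y are the bed's directions seen from above.
- bed: The jig's sloping aluminium bed, smooth (friction 0.2 to 0.3 under the tile), 180 mm along its x, 240 mm along its y, 8 mm thick, on rubber buffers (sinks 1 mm per 3 N along z). Origin: centre of its upper face, 75 mm above the table. z: normal of the face, 22 degrees off vertical; x: up the slope (20 degrees), away from the rail; y: towards the end stop (10 degrees down). Low corner at -x, +y.
- rail_mid (a point): Middle of the low rail's inner face at bed level, (-75, 0, 0) mm in the bed's frame, axes as the bed. The rail is a steel bar along the bed's whole -x edge, 15 mm thick, 9 mm high above the bed. Gravity brings the tile down to it, but friction can then leave the tile short of the end stop.
- stop_mid (a point): Point (-36, +75, 0) mm in the bed's frame, fixed on the bed: middle of the end stop's range. The stop, square to the rail, is 9 mm high, 16 mm thick, from bed x -72 to 0 mm, with a black screw head (to 19 mm high) and a rubber-sprung face (gives 1 mm per 3 N, 3 mm at most, and returns). Its face (towards -y) is clamped anywhere up to 15 mm either way of this point: not reported, see or feel it.
- tub: Bystander: white glaze tub, 100 mm diameter, 100 mm high. Origin at the centre of its underside.
- square_tile: Bystander: square tile 130 x 130 x 9 mm lying on the tub. Origin at the centre of its underside.
- jar: Bystander: small white jar, 66 mm diameter, 85 mm high. Origin at the centre of its underside.
- brush: Bystander: brush about 200 mm long lying on the table along its x. Origin under its middle.
Not all that is in view belongs to the job. Leave any black look-alike of the part that bears tile_center alone.

How it is judged (in metres and radians):
At the end, for the whole second after the job is handed in: The tile lies flat on the bed, glaze up and at rest, within 2 mm of the low rail and within 2 mm of the end stop (its own frame has y = 0 at the stop's face), its sides within 2 degrees of the rail and stop, and the fingers are off it (x of tile_center in the frame of bed between -0.048 and -0.043 m and y of tile_center in the frame of stop between -0.052 and -0.047 m and z of tile_center in the frame of bed below 0.008 m and angle between the y axis of tile_center and the y axis of bed, either way round below 0.035 rad and angle between the z axis of tile_center and the z axis of bed, either way round below 0.035 rad and angle between tile_center's own z axis and vertical below 1 rad and contact force between the fingers and tile below 0.05 N and linear speed of tile below 0.01 m/s); the robot touches nothing.
It fails at once if the tile is pressed or knocked against the jig (bed, rail or stop) with more than 20 N (contact force between tile and jig above 20 N).
It fails at once if the tub is shifted by more than 20 mm (distance of tub from where it was at the start of the episode above 0.02 m).
It fails at once if the square tile is shifted by more than 20 mm (distance of square_tile from where it was at the start of the episode above 0.02 m).
It fails at once if the jar is shifted by more than 20 mm (distance of jar from where it was at the start of the episode above 0.02 m).
It fails at once if the brush is shifted by more than 20 mm (distance of brush from where it was at the start of the episode above 0.02 m).
It also fails if it takes over 58 s, if anything falls off the work surface, if the arm or the gripper's body presses on something with over 40 N, if the wrist force passes 120 N, or if a joint passes its speed limit or range.

## Working session

There is one attempt and no reset: what is moved stays moved. The work goes in short steps, Python scripts to look and compute and a shell command to move; the robot and the scene stay as the last step left them, time stands still between calls to the robot, and variables do not carry over. Pictures are saved under pics/ and viewed, about 8 in all and at most 12, crops included, and the job is handed in when it is done.

```bash
mkdir -p pics; cat > h.py <<'E'
import numpy as np, cv2
from bench import telemetry, snapshot, camera_params, job
from scipy.spatial.transform import Rotation as R
def snap(n,tag):
    p,d=snapshot(n); cv2.imwrite(f'pics/{tag}.png',p[:,:,::-1]); np.save(f'pics/{tag}.npy',d); return p,d
def w(n,u,v,d):
    c=camera_params(n); K=np.array(c['K'],float);D=np.array(c['D'],float);E=np.array(c['extrinsics'],float)
    q=cv2.undistortPoints(np.array([[[u,v]]],float),K,D)[0,0]
    return (E@np.array([q[0]*d,q[1]*d,d,1]))[:3]
def wd(n,d,u,v,r=1):
    a=d[v-r:v+r+1,u-r:u+r+1]; a=a[a>0]
    return w(n,u,v,np.median(a)) if a.size else None
def cloud(n,d):
    c=camera_params(n); K=np.array(c['K'],float);D=np.array(c['D'],float);E=np.array(c['extrinsics'],float)
    vv,uu=np.mgrid[0:400,0:640]
    q=cv2.undistortPoints(np.stack([uu.ravel(),vv.ravel()],1).astype(float)[:,None],K,D)[:,0]
    dd=d.ravel()[:,None]
    P=np.hstack([q*dd,dd])@E[:3,:3].T+E[:3,3]
    return P.reshape(400,640,3)
def rel(pos,rpy=None):
    """shift in tool units, turn rotvec in units"""
    s=telemetry.sense(); T=R.from_euler('xyz',s['tcp_rot'],degrees=True)
    out=T.inv().apply(np.array(pos)-s['tool_pos'])/50
    rv=np.zeros(3)
    if rpy is not None:
        G=rpy if isinstance(rpy,R) else R.from_euler('xyz',rpy,degrees=True)
        rv=(T.inv()*G).as_rotvec()/(2*np.pi)
    return out,rv
def project(n,P):
    c=camera_params(n); E=np.linalg.inv(np.array(c['extrinsics'],float))
    return cv2.projectPoints(np.array(P,float).reshape(-1,1,3),cv2.Rodrigues(E[:3,:3])[0],E[:3,3],np.array(c['K'],float),np.array(c['D'],float))[0][:,0]
E
python3 - <<'E'
from h import *
s=telemetry.sense(); print(s)
a,_=snap('top','top0'); b,_=snap('side','side0')
for n in('top','side'): c=camera_params(n); print(n,np.round(c['K'],1).tolist(),np.round(c['extrinsics'],3).tolist())
E
```

```text
{'time': 0.0, 'joint_pos': array([-7.94334614e+01,  7.51503694e+00,  8.53298309e+01, -8.64175670e-04,
        8.72606769e+01, -4.89246938e+00]), 'qd': array([ 7.67782090e-02,  7.11632442e-02,  6.92126335e-05, -3.40492425e-02,
       -6.24873174e-02, -5.49420241e-02]), 'joint_efforts': array([ 2.92750432e-03, -5.69394028e+01, -5.00546014e+01,  1.18887447e-04,
        1.45796745e-02, -3.49170523e-05]), 'tool_pos': array([ 159.84101295, -577.69663562,  202.93992459]), 'tcp_rot': array([-1.79894766e+02, -8.14151635e-03,  1.54590426e+01]), 'ft_force': array([ 0.44425411, -0.17442927, -0.42162069]), 'wrist_torque': array([-0.00176888,  0.02843808, -0.03381888]), 'finger_gap': 85.31226810695598}
top [[500.4, 0.0, 315.0], [0.0, 500.4, 201.0], [0.0, 0.0, 1.0]] [[0.004, -0.986, 0.164, 365.697], [-1.0, -0.009, -0.027, 159.94], [0.028, -0.164, -0.986, 1098.955], [0.0, 0.0, 0.0, 1.0]]
side [[518.5, 0.0, 318.1], [0.0, 518.5, 202.2], [0.0, 0.0, 1.0]] [[-0.742, -0.36, 0.565, -143.413], [-0.67, 0.39, -0.632, 916.225], [0.007, -0.848, -0.53, 730.513], [0.0, 0.0, 0.0, 1.0]]
```

View pics/top0.png

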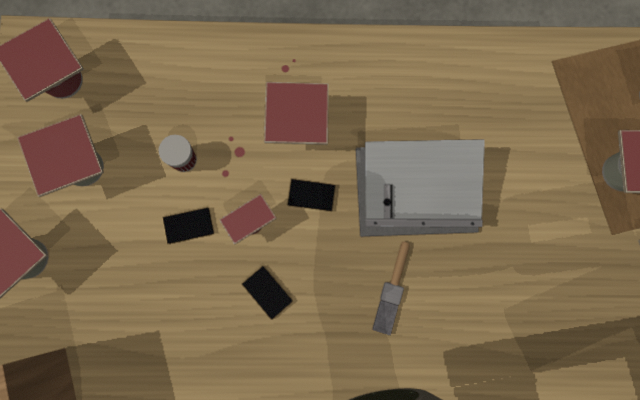

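View pics/side0.png

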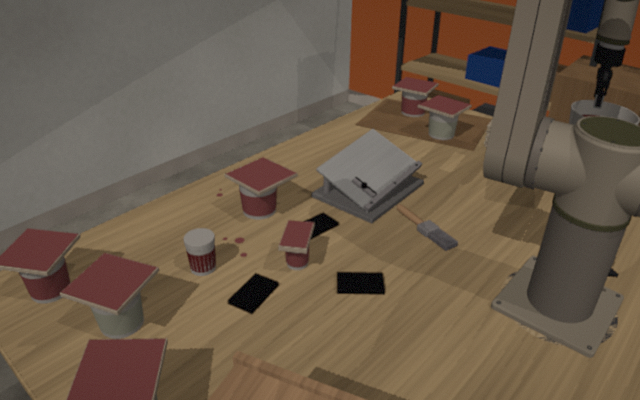

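Top view: the oblong pink tile is at (248,219) on the small pot, with its pale rim visible in side view (298,235). Black look-alikes are at top (188,225), (312,195) and (267,292). The larger pink tiles are square tiles on tubs. The jig's rail runs along row ~223 and its stop with the screw head is at ~(389,200). Now measuring and making an enlarged crop.

```bash
python3 - <<'E'
from h import *
d=np.load('pics/top0.npy'); P=cloud('top',d); p=cv2.imread('pics/top0.png')
c=cv2.resize(p[130:250,200:500],None,fx=2.6,fy=2.6,interpolation=cv2.INTER_CUBIC); cv2.imwrite('pics/crop0.png',c)
# tile: height mask
sub=np.zeros((400,640),bool); sub[185:255,210:285]=1
m=sub&(P[...,2]>68)&(P[...,2]<95); pts=P[m]; print('tile n',m.sum(), 'z med',np.median(pts[:,2]),pts[:,2].std())
r=cv2.minAreaRect(pts[:,:2].astype(np.float32)); print('tile rect',r)
# bed plane
sub=np.zeros((400,640),bool); sub[150:210,405:470]=1
q=P[sub&(d>0)]; ce=q.mean(0); n=np.linalg.svd(q-ce)[2][2]; n*=np.sign(n[2]); print('bed n',n,'tilt',np.degrees(np.arccos(n[2])),'rms',((q-ce)@n).std())
# board/bed extents: rail top cloud
sub=np.zeros((400,640),bool); sub[130:245,345:495]=1
h=(P-ce)@n
rm=sub&(h>5)&(h<30); print('raised',rm.sum()); 
m=sub&(np.abs(h)<4); r2=cv2.minAreaRect(P[m][:,:2].astype(np.float32)); print('bed rect (top view)',r2)
for u,v in [(420,223),(390,223),(470,223),(389,190),(389,215),(388,201),(362,150),(484,141)]: print((u,v),np.round(wd('top',d,u,v),1),round(float(h[v,u]),1))
S=np.zeros((400,640),np.uint8)
np.save('pics/bedn.npy',np.array([ce,n]))
E
```

```text
tile n 1526 z med 82.2266985245185 2.1290070956753935
tile rect ((498.0095520019531, 270.53729248046875), (62.51327133178711, 103.00020599365234), 32.412139892578125)
bed n [-0.34373987  0.15957671  0.92540703] tilt 22.27018777191065 rms 1.9124982382859714
raised 1100
bed rect (top view) ((556.8541259765625, -76.58811950683594), (277.96356201171875, 210.71107482910156), 89.23062896728516)
(420, 223) [494.5 -90.3  53.9] 11.8
(390, 223) [495.4 -28.8  42.5] 12.6
(470, 223) [ 493.4 -190.4   70.6] 1060.9
(389, 190) [562.7 -24.1  65.3] 7.1
(389, 215) [512.3 -26.6  44.9] 7.4
(388, 201) [538.6 -20.9  68.5] 23.0
(362, 150) [662.8  25.9  15. ] -68.4
(484, 141) [ 690.6 -254.7    1.1] -133.7
```

View pics/crop0.png

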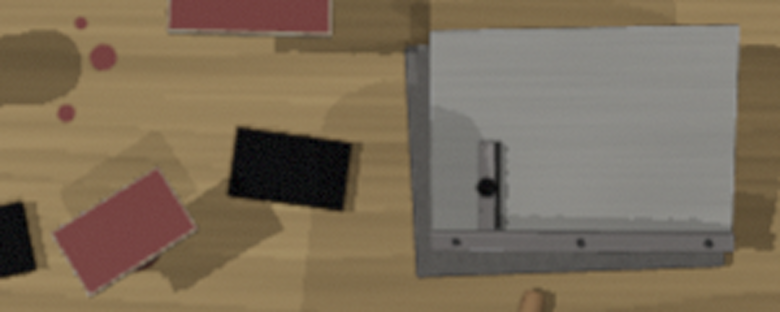

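Crop confirms it: the pink oblong tile with its pale rim is at full-image ~(248,219), and the black plates beside it are ruled out. Measured top z is 82 (expected 82) and size is 62x103 (expected 60x100), so it fits. Next, the bed frame from edge pixels.

```bash
python3 - <<'E'
from h import *
ce,n=np.load('pics/bedn.npy')
def hit(u,v,h,name='top'):
    c=camera_params(name); E=np.array(c['extrinsics'],float)
    a=w(name,u,v,1000.); o=E[:3,3]; r=a-o; t=((ce+h*n-o)@n)/(r@n); return o+t*r
cr=lambda x,y:((x+.5)/2.6+200-.5,(y+.5)/2.6+130-.5)
pts={'TL':(431,30,0),'TR':(739,25,0),'railoutL':(432,250,9),'railoutR':(733,250,9),'railinL':(432,231.5,9),'railinR':(733,233,9),'stopTopfar':(488,141,9),'stopfaceA':(497,145,9),'stopfaceB':(497,225,9),'stopbackA':(479,145,9),'stopbackB':(478,225,9),'darkR':(505,145,0),'darkR2':(505,225,0)}
W={}
for k,(x,y,h) in pts.items():
    W[k]=hit(*cr(x,y),h); print(k,np.round(W[k],1))
for nm in [('railinL','railinR'),('railoutL','railoutR'),('TL','TR')]:
    y=W[nm[0]]-W[nm[1]]; print(nm,np.linalg.norm(y),'dir',np.round(y/np.linalg.norm(y),4))
y=W['railoutL']-W['railoutR']+W['TL']-W['TR']; y-=n*(y@n); y/=np.linalg.norm(y); x=np.cross(y,n)
B=np.array([x,y,n]).T; print(np.round(B,4))
# nominal: Rz(yaw)*Rx(-10)*Ry(-20) 
for f in ('XY','YX'):
    N=R.from_euler(f,[-10,-20] if f=='XY' else [-20,-10],degrees=True).as_matrix(); print(f,np.round(N,3).tolist())
o=np.zeros(3)
for k in W: 
    print(k,'bed coords rel ce',np.round(B.T@(W[k]-ce),1))
E
```

```text
TL [662.5  27.1  85.6]
TR [ 657.6 -208.1  124.4]
railoutL [490.1  21.5  32.3]
railoutR [ 487.5 -213.8   71.9]
railinL [504.8  22.   37.7]
railinR [ 500.5 -212.8   76.6]
stopTopfar [574.6 -19.9  70.8]
stopfaceA [571.3 -27.2  70.9]
stopfaceB [509.2 -29.9  48.3]
stopbackA [571.7 -13.   68.5]
stopbackB [509.4 -14.8  45.7]
darkR [572.9 -35.1  63.1]
darkR2 [510.3 -37.9  40.4]
('railinL', 'railinR') 238.11153508276524 dir [ 0.0178  0.9864 -0.1635]
('railoutL', 'railoutR') 238.6924433829969 dir [ 0.0108  0.9861 -0.166 ]
('TL', 'TR') 238.47888762360154 dir [ 0.0203  0.9865 -0.1626]
[[ 0.9389  0.0156 -0.3437]
 [ 0.0421  0.9863  0.1596]
 [ 0.3415 -0.1643  0.9254]]
XY [[0.94, 0.0, -0.342], [0.059, 0.985, 0.163], [0.337, -0.174, 0.925]]
YX [[0.94, 0.059, -0.337], [0.0, 0.985, 0.174], [0.342, -0.163, 0.925]]
TL bed coords rel ce [ 82.8 147.4  -0. ]
TR bed coords rel ce [ 81.6 -91.1   0. ]
railoutL bed coords rel ce [-97.6 147.9   9. ]
railoutR bed coords rel ce [-96.4 -90.8   9. ]
railinL bed coords rel ce [-81.9 147.8   9. ]
railinR bed coords rel ce [-82.5 -90.3   9. ]
stopTopfar bed coords rel ce [ -6.8 102.    9. ]
stopfaceA bed coords rel ce [-10.1  94.8   9. ]
stopfaceB bed coords rel ce [-76.3  94.9   9. ]
stopbackA bed coords rel ce [-10.  109.2   9. ]
stopbackB bed coords rel ce [-76.4 110.2   9. ]
darkR bed coords rel ce [-11.6  88.3  -0. ]
darkR2 bed coords rel ce [-78.3  88.3   0. ]
```

```bash
cat >> h.py <<'E'
_ce,_n=np.load('pics/bedn.npy')
_y=np.array([0.0156,0.9863,-0.1643]); _y-=_n*(_y@_n); _y/=np.linalg.norm(_y); B=np.array([np.cross(_y,_n),_y,_n]).T
O=_ce+B@np.array([-7.4,28.4,0])
def bed(p): return B.T@(np.array(p)-O)
def unbed(p): return O+B@np.array(p,float)
E
r='[0.69,-0.55,0,0,0,0,1]'; python3 -m jog '[[[0.69,-0.55,-0.01,0,0,0,1],[0.69,-0.55,-0.01,0,0,0,1],[0.69,-0.55,-0.01,0,0,0,1],[0.69,-0.55,-0.01,0,0,0,1],[0.69,-0.55,-0.01,0,0,0,1],[0.69,-0.55,-0.01,0,0,0,1],[0.69,-0.55,-0.01,0,0,0,1],[0.69,-0.55,-0.01,0,0,0,1],[0.69,-0.55,-0.01,0,0,0,1],[0.69,-0.55,-0.01,0,0,0,1],[0.69,-0.55,-0.01,0,0,0,1],[0.69,-0.55,-0.01,0,0,0,1]]]' 40
python3 -m jog '[[[0,0,0,0,0,-0.0248,1],[0,0,0,0,0,-0.0248,1],[0,0,0,0,0,-0.0248,1],[0,0,0,0,0,-0.0248,1],[0,0,0,0,0,-0.0248,1],[0,0,0,0,0,-0.0248,1],[0,0,0,0,0,-0.0248,1],[0,0,0,0,0,-0.0248,1],[0,0,0,0,0,-0.0248,1],[0,0,0,0,0,-0.0248,1],[0,0,0,0,0,-0.0248,1],[0,0,0,0,0,-0.0248,1]]]'
python3 - <<'E'
from h import *
s=telemetry.sense(); print(np.round(s['joint_pos'],1),O,B)
print(rel([498,270.5,180],[180,0,122.4]))
E
```

```text
time: 1.6
tool_pos: [471.5, -148.5, 209.7]
tcp_rot: [-180.0, 0.0, 15.5]
ft_force: [-0.0, -0.7, 0.3]
finger_gap: 85.1
time: 3.1
tool_pos: [470.7, -149.7, 209.5]
tcp_rot: [-180.0, -0.0, 122.9]
ft_force: [0.3, 0.0, 1.1]
finger_gap: 85.3
[-23.6  -9.2 101.2  -0.   88.1 -56.5] [575.96865515 -94.00083074  74.40042006] [[ 0.93893542  0.01559423 -0.34373987]
 [ 0.04203957  0.98628999  0.15957671]
 [ 0.34151567 -0.1642829   0.92540703]]
(array([6.76066959, 5.02310025, 0.59287365]), array([-8.39195049e-05, -1.25067355e-04,  1.35917830e-03]))
```

```bash
python3 -m jog '[[[0.615,0.457,0,0,0,0.0014,1],[0.615,0.457,0,0,0,0,1],[0.615,0.457,0,0,0,0,1],[0.615,0.457,0,0,0,0,1],[0.615,0.457,0,0,0,0,1],[0.615,0.457,0,0,0,0,1],[0.615,0.457,0,0,0,0,1],[0.615,0.457,0,0,0,0,1],[0.615,0.457,0.15,0,0,0,1],[0.615,0.457,0.15,0,0,0,1],[0.615,0.457,0.15,0,0,0,1],[0,0,0.15,0,0,0,1]]]'
python3 - <<'E'
from h import *
print(rel([498,270.5,100],[180,0,122.4]))
a,d=snap('side','side1'); P=cloud('side',d)
m=(P[...,2]>62)&(P[...,2]<90)&(abs(P[...,0]-498)<75)&(abs(P[...,1]-270)<75)&(d>0)
top=m&(P[...,2]>78); print(m.sum(),top.sum(),np.median(P[top],0)); print(cv2.minAreaRect(P[top][:,:2].astype(np.float32)))
print(project('side',[[498,270.5,76]]))
cv2.imwrite('pics/crop1.png',cv2.resize(a[170:300,220:380,::-1],None,fx=4.5,fy=4.5,interpolation=cv2.INTER_CUBIC))
E
```

```text
time: 4.6
tool_pos: [503.2, 272.4, 179.0]
tcp_rot: [-179.9, -0.0, 122.3]
ft_force: [-0.4, -0.4, -0.1]
finger_gap: 85.5
(array([ 0.02259455, -0.10640338,  1.57962394]), array([-0.00015127, -0.00011581, -0.00038286]))
895 785 [493.69812803 273.28420548  81.36732095]
((495.9832763671875, 269.9789733886719), (60.809326171875, 103.62390899658203), 33.30289077758789)
[[295.8494453  235.76918921]]
```

View pics/crop1.png

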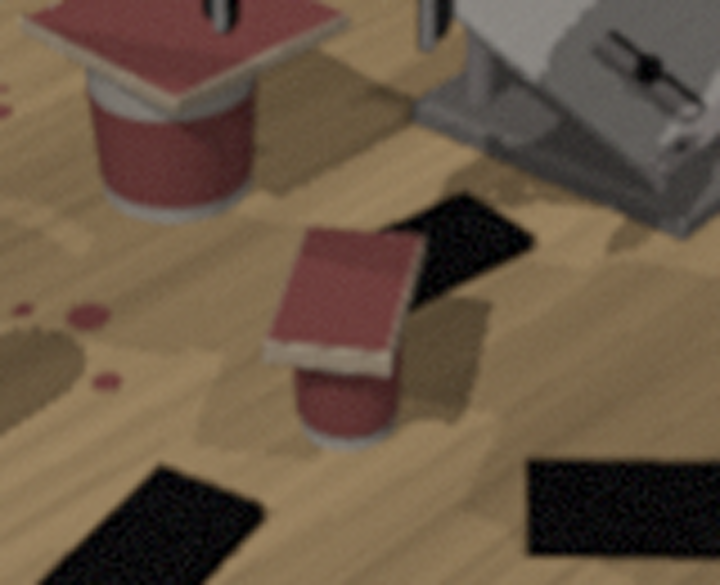

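```bash
python3 -m jog '[[[0.03,-0.125,0.3,0,0,-0.0012,1],[0,0,0.4,0,0,0,1],[0,0,0.4,0,0,0,1],[0,0,0.4,0,0,0,1],[0,0,0.4,0,0,0,1],[0,0,0.32,0,0,0,1],[0,0,0,0,0,0,1],[0,0,0,0,0,0,1]]]' 30
python3 -m jog '[[[0,0,0,0,0,0,0.6],[0,0,0,0,0,0,0.6],[0,0,0,0,0,0,0.6],[0,0,0,0,0,0,0.6],[0,0,0,0,0,0,0.6],[0,0,0,0,0,0,0.6]]]' 30
python3 - <<'E'
from h import *
a,d=snap('side','side2')
print(project('side',[[498,270.5,76]]))
cv2.imwrite('pics/crop2.png',cv2.resize(a[130:300,210:390,::-1],None,fx=4,fy=3.5,interpolation=cv2.INTER_CUBIC))
E
```

```text
time: 5.65
tool_pos: [498.3, 268.4, 69.6]
tcp_rot: [179.9, 0.0, 122.5]
ft_force: [-0.3, 0.1, 0.9]
finger_gap: 85.1
time: 6.4
tool_pos: [497.8, 268.2, 69.0]
tcp_rot: [-180.0, -0.0, 122.5]
ft_force: [-0.3, -0.9, 0.7]
finger_gap: 50.8
[[295.8494453  235.76918921]]
```

View pics/crop2.png

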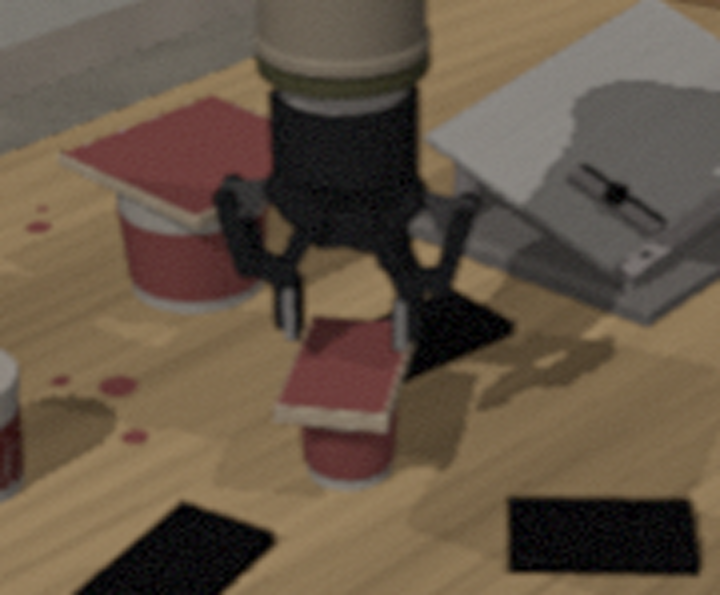

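The fingers closed to 50.8 mm without any force, so the tips must be above the tile. I'll measure their height from depth.

```bash
python3 - <<'E'
from h import *
d=np.load('pics/side2.npy'); P=cloud('side',d)
s=telemetry.sense(); T=R.from_euler('xyz',s['tcp_rot'],degrees=True)
for u,v in [(282,222),(282,218),(282,212),(310,226),(310,220),(310,214)]:
    p=wd('side',d,u,v,1); print(u,v,np.round(p,1),np.round(T.inv().apply(p-s['tool_pos']),1))
L=T.inv().apply((P-s['tool_pos']).reshape(-1,3)).reshape(P.shape)
m=(d>0)&(abs(L[...,0])<14)&(abs(L[...,1])<60)&(L[...,2]<60)&(L[...,2]>-60)
for lo,hi in((-48,-34),(-34,-20),(-20,20),(20,34),(34,48)):
    k=m&(L[...,1]>lo)&(L[...,1]<hi)&(L[...,2]<-13); print(lo,hi,k.sum(), np.sort(L[k][:,2])[-8:].round(1) if k.sum() else '')
top=(P[...,2]>78)&(P[...,2]<86)&(abs(P[...,0]-498)<75)&(abs(P[...,1]-270)<75)&(d>0)
print(cv2.minAreaRect(P[top][:,:2].astype(np.float32)),np.median(P[top][:,2]))
E
```

```text
282 222 [517.1 292.  113.8] [  9.7  29.  -44.9]
282 218 [516.1 292.5 124.7] [ 10.7  28.5 -55.7]
282 212 [516.2 291.7 139.3] [  9.9  28.2 -70.4]
310 226 [465.6 260.4 111.7] [ 10.8 -31.3 -42.7]
310 220 [465.  261.1 127.5] [ 11.7 -31.5 -58.5]
310 214 [464.9 261.2 142.5] [ 11.8 -31.5 -73.5]
-48 -34 36 [-41.7 -41.6 -41.1 -40.  -38.7 -38.4 -38.4 -37.8]
-34 -20 49 [-29.7 -15.  -14.6 -14.3 -14.2 -13.9 -13.8 -13.4]
-20 20 46 [-13.1 -13.1 -13.1 -13.1 -13.1 -13.1 -13.  -13. ]
20 34 83 [-14.  -13.5 -13.5 -13.5 -13.2 -13.2 -13.1 -13. ]
34 48 15 [-49.2 -45.  -44.3 -44.1 -43.6 -41.  -39.1 -35.4]
((495.6566467285156, 269.79156494140625), (60.74074172973633, 104.57707214355469), 32.33634567260742) 81.323367289175
```

```bash
python3 - <<'E'
from h import *
a=cv2.imread('pics/side2.png'); s=telemetry.sense(); T=R.from_euler('xyz',s['tcp_rot'],degrees=True)
t=cv2.imread('pics/side2.png')
pts=[s['tool_pos']+T.apply([0,sy*25.4,z]) for z in(-5,-20,-40) for sy in(-1,1)]
q=project('side',pts); print(np.round(q,1).tolist())
b,_=snap('top','top2'); b=b[:,:,::-1].copy()
q2=project('top',pts)
A=cv2.resize(a[190:260,255:345],None,fx=8,fy=8,interpolation=cv2.INTER_CUBIC)
for p in q: cv2.circle(A,tuple(int(round(v)) for v in ((p[0]-255+.5)*8,(p[1]-190+.5)*8)),4,(0,255,0),1)
cv2.imwrite('pics/crop3.png',A)
d=np.load('pics/side2.npy')
P=cloud('side',d)
for v in range(212,250,3): print(v,[ '%d'%P[v,u,2] for u in range(276,320,2)])
E
```

```text
[[308.2, 237.3], [285.2, 234.9], [308.2, 231.6], [285.0, 229.2], [308.2, 223.9], [284.8, 221.5]]
212 ['-3', '139', '141', '141', '136', '127', '-1', '0', '-2', '0', '0', '-1', '-1', '-1', '-2', '-4', '146', '147', '145', '146', '146', '148']
215 ['0', '128', '128', '130', '130', '121', '0', '-2', '-1', '-1', '0', '-4', '0', '0', '0', '-1', '-1', '140', '142', '142', '-3', '12']
218 ['-1', '-2', '122', '125', '123', '113', '-3', '-1', '0', '0', '1', '0', '-1', '-4', '-2', '-2', '130', '131', '130', '129', '10', '12']
221 ['1', '0', '113', '116', '118', '103', '82', '82', '80', '81', '80', '80', '82', '1', '12', '9', '125', '124', '121', '121', '10', '11']
224 ['0', '0', '104', '107', '108', '-3', '81', '82', '82', '79', '79', '81', '81', '81', '81', '82', '114', '117', '115', '115', '12', '10']
227 ['0', '-1', '2', '102', '103', '80', '83', '80', '81', '81', '82', '81', '80', '78', '82', '80', '110', '108', '107', '107', '11', '12']
230 ['0', '-2', '-1', '0', '-1', '80', '82', '79', '81', '80', '81', '80', '81', '83', '83', '79', '81', '101', '79', '12', '11', '9']
233 ['0', '-5', '-1', '-2', '81', '84', '81', '81', '82', '83', '80', '81', '82', '78', '83', '82', '81', '83', '73', '10', '11', '9']
236 ['0', '0', '-1', '80', '81', '81', '80', '82', '80', '84', '83', '77', '79', '81', '84', '81', '81', '81', '5', '3', '1', '-2']
239 ['0', '-2', '0', '83', '80', '80', '81', '81', '82', '81', '81', '80', '83', '81', '80', '80', '83', '75', '-1', '0', '-2', '-1']
242 ['-3', '-3', '77', '83', '82', '81', '81', '82', '80', '81', '80', '80', '80', '81', '81', '81', '82', '0', '0', '0', '2', '-1']
245 ['0', '0', '81', '80', '80', '82', '80', '81', '83', '81', '81', '80', '80', '81', '80', '80', '77', '0', '-1', '-2', '0', '-1']
248 ['-2', '0', '76', '78', '75', '78', '76', '77', '80', '78', '79', '81', '81', '82', '79', '80', '49', '-1', '0', '0', '0', '0']
```

View pics/crop3.png

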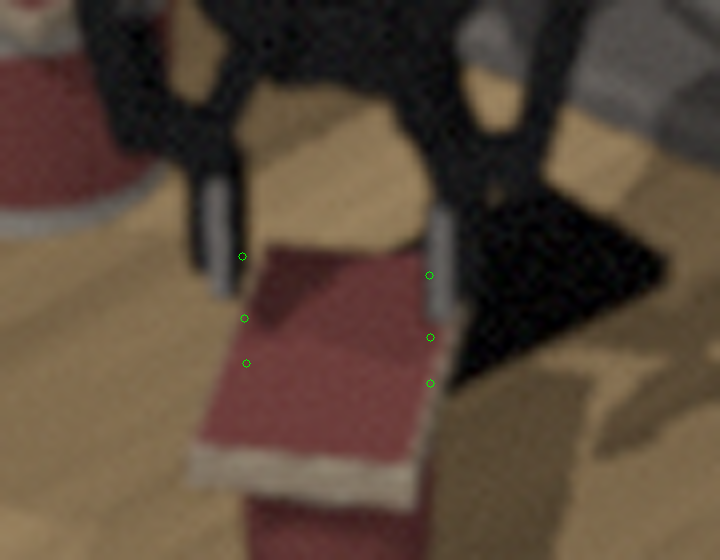

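The image shows fingertips at z≈100, about 30 mm behind the reported TCP of 69, while the tile and table read correctly. I'll trust the camera: reopen, lower about 20 mm, then measure the tips again.

```bash
python3 -m jog '[[[0,0,0,0,0,0,1],[0,0,0,0,0,0,1],[0,0,0,0,0,0,1],[0,0,0,0,0,0,1],[0.05,0.01,0.2,0,0,0,1],[0,0,0.2,0,0,0,1],[0,0,0,0,0,0,1]]]' 30
python3 - <<'E'
from h import *
a,d=snap('side','side3'); P=cloud('side',d)
s=telemetry.sense(); T=R.from_euler('xyz',s['tcp_rot'],degrees=True)
print(s['tool_pos'],s['ft_force'])
L=T.inv().apply((P-s['tool_pos']).reshape(-1,3)).reshape(P.shape)
m=(d>0)&(P[...,2]>86)&(P[...,2]<140)
for sg in(-1,1):
    k=m&(sg*L[...,1]>25)&(sg*L[...,1]<65)&(abs(L[...,0])<25); q=L[k]; q=q[np.argsort(-q[:,2])][:10]; print(sg,k.sum(),q.round(1).tolist())
E
```

```text
time: 7.38
tool_pos: [495.6, 270.1, 47.1]
tcp_rot: [-179.8, -0.0, 122.5]
ft_force: [0.5, 0.7, 0.1]
finger_gap: 85.2
[496.11608701 270.23214763  47.90262384] [0.20709419 0.12100359 0.25219499]
-1 164 [[8.8, -46.2, -40.2], [2.2, -51.5, -41.5], [10.4, -50.7, -41.9], [11.7, -48.8, -42.6], [9.3, -44.1, -42.9], [9.6, -48.4, -43.7], [11.2, -50.8, -45.1], [8.4, -48.2, -45.4], [8.2, -50.3, -45.5], [7.3, -48.0, -47.2]]
1 187 [[8.8, 42.9, -39.6], [-1.0, 40.7, -41.0], [6.9, 41.1, -41.1], [8.5, 45.1, -41.8], [-3.4, 41.3, -41.9], [11.3, 46.5, -43.5], [7.7, 40.8, -44.3], [5.7, 50.1, -44.4], [9.2, 47.0, -44.6], [12.4, 41.8, -44.9]]
```

```bash
python3 - <<'E'
from h import *
d=np.load('pics/side3.npy'); P=cloud('side',d)
s=telemetry.sense(); T=R.from_euler('xyz',s['tcp_rot'],degrees=True)
L=T.inv().apply((P-s['tool_pos']).reshape(-1,3)).reshape(P.shape)
m=(d>0)&(P[...,2]>15)&(P[...,2]<140)
for sg in(-1,1):
    k=m&(sg*L[...,1]>36)&(sg*L[...,1]<65)&(abs(L[...,0])<25); q=L[k]; q=q[np.argsort(-q[:,2])]; print(sg,k.sum(),q[:10].round(1).tolist())
a=cv2.imread('pics/side3.png'); cv2.imwrite('pics/crop4.png',cv2.resize(a[180:270,240:350],None,fx=6,fy=6,interpolation=cv2.INTER_CUBIC))
E
```

```text
-1 164 [[8.8, -46.2, -40.2], [2.2, -51.5, -41.5], [10.4, -50.7, -41.9], [11.7, -48.8, -42.6], [9.3, -44.1, -42.9], [9.6, -48.4, -43.7], [11.2, -50.8, -45.1], [8.4, -48.2, -45.4], [8.2, -50.3, -45.5], [7.3, -48.0, -47.2]]
1 186 [[8.8, 42.9, -39.6], [-1.0, 40.7, -41.0], [6.9, 41.1, -41.1], [8.5, 45.1, -41.8], [-3.4, 41.3, -41.9], [11.3, 46.5, -43.5], [7.7, 40.8, -44.3], [5.7, 50.1, -44.4], [9.2, 47.0, -44.6], [12.4, 41.8, -44.9]]
```

View pics/crop4.png

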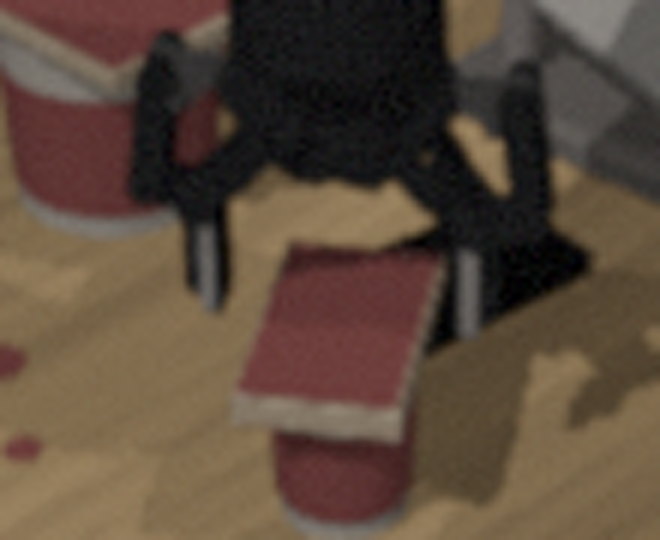

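```bash
python3 -m jog '[[[0,0.02,0.13,0,0,0,1],[0,0,0,0,0,0,1],[0,0,0,0,0,0,0.5],[0,0,0,0,0,0,0.5],[0,0,0,0,0,0,0.5],[0,0,0,0,0,0,0.5],[0,0,0,0,0,0,0.5]]]' 30
python3 - <<'E'
from h import *
s=telemetry.sense(); print(s['tool_pos'],s['finger_gap'],s['ft_force'])
E
```

```text
time: 8.3
tool_pos: [498.0, 271.2, 42.9]
tcp_rot: [180.0, 0.0, 122.5]
ft_force: [-0.1, -0.1, 3.5]
finger_gap: 59.1
[498.0454241  271.22594994  42.88646463] 59.087903285159655 [-0.14557563 -0.08641901  3.46537718]
```

Gripped at 59 mm. Lift.

```bash
python3 -m jog '[[[0,0,-0.1,0,0,0,0.5],[0,0,-0.4,0,0,0,0.5],[0,0,-0.6,0,0,0,0.5],[0,0,-0.6,0,0,0,0.5],[0,0,-0.6,0,0,0,0.5],[0,0,-0.5,0,0,0,0.5],[0,0,0,0,0,0,0.5]]]' 30
python3 - <<'E'
from h import *
a,d=snap('side','side4'); P=cloud('side',d)
s=telemetry.sense(); T=R.from_euler('xyz',s['tcp_rot'],degrees=True); print(s['tool_pos'],s['ft_force'],s['finger_gap'])
L=T.inv().apply((P-s['tool_pos']).reshape(-1,3)).reshape(P.shape)
hsv=cv2.cvtColor(a,cv2.COLOR_RGB2HSV); red=((hsv[...,0]<12)|(hsv[...,0]>168))&(hsv[...,1]>70)
k=red&(d>0)&(abs(L[...,0])<65)&(abs(L[...,1])<45)&(L[...,2]>-60)&(L[...,2]<0)
q=L[k]; print(k.sum(),np.median(q,0)); 
A=np.c_[q[:,:2],np.ones(len(q))]; r=np.linalg.lstsq(A,q[:,2],rcond=None)[0]; print('plane',r, (A@r-q[:,2]).std()); print(cv2.minAreaRect(q[:,:2].astype(np.float32)))
E
```

```text
time: 9.18
tool_pos: [499.5, 271.9, 186.3]
tcp_rot: [179.7, 0.1, 122.5]
ft_force: [0.2, 0.6, -0.2]
finger_gap: 59.0
[498.48831062 271.45705493 184.07066336] [-0.09053165  0.15922386 -1.17614104] 59.252641362306065
659 [  3.30137625   2.99959624 -40.93685657]
plane [-3.38390539e-03 -4.27520212e-02 -4.11139415e+01] 2.1780571721217266
((-2.1834945678710938, 7.550315856933594), (71.02194213867188, 99.53154754638672), 87.61821746826172)
```

```bash
cat >> h.py <<'E'
G=R.from_matrix(np.array([B[:,1],B[:,0],-B[:,2]]).T)
TC=np.array([0,-0.5,-35.])   # tile centre in reported tool frame
def tcp_for(bedpos): return unbed(bedpos)-G.apply(TC)
def tilebed():
    s=telemetry.sense(); return bed(s['tool_pos']+R.from_euler('xyz',s['tcp_rot'],degrees=True).apply(TC))
E
python3 - <<'E'
from h import *
o,rv=rel(tcp_for([-21,6,80]),G); print(o,rv,np.linalg.norm(rv)*360, G.as_euler('xyz',degrees=True),tcp_for([-21,6,80]))
E
```

```text
[-6.41679025 -3.07958245  1.51424666] [-0.04642338 -0.04161589  0.08697256] 38.52376639368302 [159.74373351   9.45557917  89.09417208] [541.34575021 -81.76395029 108.05696786]
```

```bash
python3 -m jog '[[[0,0,0,-0.0093,-0.0083,0.0174,0.5],[0,0,0,-0.0093,-0.0083,0.0174,0.5],[0,0,0,-0.0093,-0.0083,0.0174,0.5],[0,0,0,-0.0093,-0.0083,0.0174,0.5],[0,0,0,-0.0093,-0.0083,0.0174,0.5],[0,0,0,0,0,0,0.5]]]' 30
python3 - <<'E'
from h import *
print(rel(tcp_for([-21,6,80]),G),tilebed())
E
```

```text
time: 9.98
tool_pos: [495.7, 271.3, 180.0]
tcp_rot: [160.1, 9.6, 89.3]
ft_force: [-0.2, 0.3, -1.3]
finger_gap: 59.1
(array([-6.7108909 ,  0.05182395,  2.7800087 ]), array([-0.00085553,  0.00017756,  0.00076516])) [-24.27042147 341.72197313 218.64443328]
```

```bash
python3 -m jog '[[[-0.671,0.005,0.278,-0.0008,0,0.0007,0.5],[-0.671,0.005,0.278,0,0,0,0.5],[-0.671,0.005,0.278,0,0,0,0.5],[-0.671,0.005,0.278,0,0,0,0.5],[-0.671,0.005,0.278,0,0,0,0.5],[-0.671,0.005,0.278,0,0,0,0.5],[-0.671,0.005,0.278,0,0,0,0.5],[-0.671,0.005,0.278,0,0,0,0.5],[-0.671,0.005,0.278,0,0,0,0.5],[-0.671,0.005,0.278,0,0,0,0.5],[0,0,0,0,0,0,0.5],[0,0,0,0,0,0,0.5]]]' 30
python3 - <<'E'
from h import *
print(rel(tcp_for([-21,6,80]),G),tilebed())
def meas(n):
    a,d=snap(n,n+'5'); P=cloud(n,d); b=(P-O)@B
    hsv=cv2.cvtColor(a,cv2.COLOR_RGB2HSV); red=((hsv[...,0]<12)|(hsv[...,0]>168))&(hsv[...,1]>70)
    k=red&(d>0)&(b[...,2]>40)&(b[...,2]<110)&(abs(b[...,1])<90)&(abs(b[...,0])<90); q=b[k]
    A=np.c_[q[:,:2],np.ones(len(q))]; r=np.linalg.lstsq(A,q[:,2],rcond=None)[0]
    print(n,k.sum(),np.median(q,0),'plane',r,cv2.minAreaRect(q[:,:2].astype(np.float32)))
meas('side'); meas('top')
print(telemetry.sense()['ft_force'])
E
```

```text
time: 11.48
tool_pos: [541.5, -82.2, 109.3]
tcp_rot: [159.6, 9.4, 88.9]
ft_force: [-0.6, 0.3, -0.8]
finger_gap: 58.9
(array([ 0.01220422, -0.01071914,  0.02010993]), array([ 2.53686470e-04, -6.78418380e-05, -5.86872352e-04])) [-20.52371246   5.37441847  81.00524312]
side 506 [-17.15434792  13.61632739  84.68319841] plane [-1.51321109e-02  1.20334006e-02  8.43027322e+01] ((-19.711917877197266, 4.2606201171875), (61.8597412109375, 101.23372650146484), 0.656800389289856)
top 471 [-4.01434839 30.75847511 85.38542016] plane [2.69520415e-03 1.78207141e-03 8.53249540e+01] ((-8.979185104370117, 5.662712097167969), (40.42097091674805, 98.30520629882812), 3.7979257106781006)
[ 0.25054091  0.731513   -1.3505533 ]
```

```bash
python3 -m jog '[[[0,0,0.3,0,0,-0.0006,0.5],[0,0,0.3,0,0,0,0.5],[0,0,0.3,0,0,0,0.5],[0,0,0.3,0,0,0,0.5],[0,0,0.12,0,0,0,0.5],[0,0,0,0,0,0,0.5],[0,0,0,0,0,0,0.5]]]' 30
python3 - <<'E'
from h import *
print(tilebed(),B.T@telemetry.sense()['ft_force'])
a,d=snap('side','side6'); P=cloud('side',d); b=(P-O)@B
hsv=cv2.cvtColor(a,cv2.COLOR_RGB2HSV); red=((hsv[...,0]<12)|(hsv[...,0]>168))&(hsv[...,1]>70)
k=red&(d>0)&(b[...,2]>5)&(b[...,2]<40)&(abs(b[...,1])<90)&(abs(b[...,0])<90); print(np.median(b[k],0),cv2.minAreaRect(b[k][:,:2].astype(np.float32)))
k=(d>0)&(b[...,0]>25)&(b[...,0]<60)&(abs(b[...,1]-30)<60); print('bed z in side cam', np.median(b[k],0))
cv2.imwrite('pics/crop6.png',cv2.resize(a[110:240,300:440,::-1],None,fx=5,fy=4.5,interpolation=cv2.INTER_CUBIC))
E
```

```text
time: 12.45
tool_pos: [565.0, -92.4, 49.0]
tcp_rot: [159.6, 9.5, 89.1]
ft_force: [0.7, 0.6, -1.2]
finger_gap: 59.0
[-19.5648024    5.56752719  15.52665789] [ 0.26986407  0.78628601 -1.20328888]
[-15.80581277  14.55834936  18.89824052] ((-19.40432357788086, 4.96441650390625), (62.744598388671875, 98.6659164428711), 1.042618989944458)
bed z in side cam [38.54956593 24.3683912   1.64250292]
```

View pics/crop6.png

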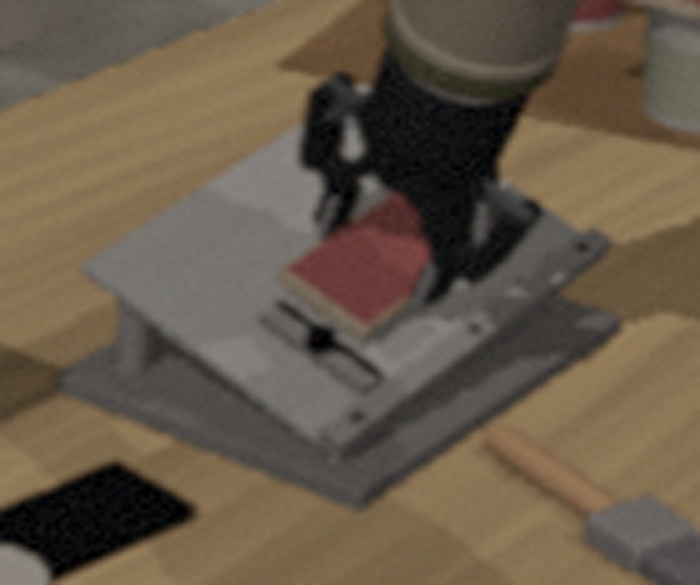

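```bash
cat > f.py <<'E'
from h import *
print('tile',tilebed().round(1),'F',(B.T@telemetry.sense()['ft_force']).round(1))
E
python3 -m jog '[[[0,0,0.08,0,0,0,0.5],[0,0,0,0,0,0,0.5]]]' 30 >/dev/null; python3 f.py
python3 -m jog '[[[0,0,0.02,0,0,0,0.5],[0,0,0,0,0,0,0.5]]]' 30 >/dev/null; python3 f.py
python3 -m jog '[[[0,0,0.02,0,0,0,0.5],[0,0,0,0,0,0,0.5]]]' 30 >/dev/null; python3 f.py
```

```text
tile [-20.    5.6  11.2] F [-0.7  0.5 -1.4]
tile [-20.    5.6  10.2] F [-0.7  0.9 -1.7]
tile [-20.    5.6   9.2] F [-0.8  0.8 -0.9]
```

```bash

python3 -m jog '[[[0,0,0.02,0,0,0,0.5],[0,0,0,0,0,0,0.5]]]' 30 >/dev/null; python3 f.py
python3 -m jog '[[[0,0,0.02,0,0,0,0.5],[0,0,0,0,0,0,0.5]]]' 30 >/dev/null; python3 f.py
```

```text
tile [-19.9   5.6   8.2] F [ 0.4 -0.3 -0.8]
tile [-19.8   5.6   7.3] F [-1.4  0.8  1.5]
```

Contact is felt (about 2.5 N). I'll open slightly so the tile rests against the rail-side finger.

```bash
python3 -m jog '[[[0,0,0,0,0,0,0.72],[0,0,0,0,0,0,0.74],[0,0,0,0,0,0,0.76],[0,0,0,0,0,0,0.76],[0,0,0,0,0,0,0.76]]]' 30; python3 - <<'E'
from h import *
print(tilebed(),B.T@telemetry.sense()['ft_force'])
a,d=snap('side','side7'); P=cloud('side',d); b=(P-O)@B
hsv=cv2.cvtColor(a,cv2.COLOR_RGB2HSV); red=((hsv[...,0]<12)|(hsv[...,0]>168))&(hsv[...,1]>70)
k=red&(d>0)&(b[...,2]>5)&(b[...,2]<40)&(abs(b[...,1])<90)&(abs(b[...,0])<90); print(np.median(b[k],0),cv2.minAreaRect(b[k][:,:2].astype(np.float32)))
m=(d>0)&(b[...,2]>20)&(b[...,2]<50)&(abs(b[...,1])<20); print('finger x', np.percentile(b[m][:,0],[2,25,75,98]))
E
```

```text
time: 14.38
tool_pos: [567.5, -93.8, 41.2]
tcp_rot: [159.6, 9.5, 89.1]
ft_force: [-0.3, -0.0, 0.5]
finger_gap: 65.0
[-19.89058766   5.55917049   7.26450549] [-0.12961763 -0.12930343  0.55160398]
[-20.01767424  17.60903474  11.70110891] ((-21.709447860717773, 20.227550506591797), (63.69452667236328, 129.16363525390625), 10.686563491821289)
finger x [-357.82630414 -328.39145496 -270.32217545   22.54395979]
```

```bash
python3 -m jog '[[[0,-0.04,0,0,0,0,0.76],[0,-0.04,0,0,0,0,0.76],[0,-0.03,-0.01,0,0,0,0.76],[0,0,-0.03,0,0,0,0.76],[0,0,-0.03,0,0,0,0.76],[0,0,0,0,0,0,0.76]]]'; cat > m.py <<'E'
import sys
from h import *
tag=sys.argv[1]
print('tool-tile',tilebed().round(1),'F',(B.T@telemetry.sense()['ft_force']).round(1))
for n in sys.argv[2:]:
    a,d=snap(n,n+tag); P=cloud(n,d); b=(P-O)@B
    hsv=cv2.cvtColor(a,cv2.COLOR_RGB2HSV); red=((hsv[...,0]<12)|(hsv[...,0]>168))&(hsv[...,1]>70)
    k=(red&(d>0)&(b[...,2]>5)&(b[...,2]<22)&(abs(b[...,1])<90)&(abs(b[...,0])<90)).astype(np.uint8)
    k=cv2.morphologyEx(k,cv2.MORPH_OPEN,np.ones((3,3),np.uint8))
    nl,lab,st,_=cv2.connectedComponentsWithStats(k)
    if nl<2: continue
    q=b[lab==1+np.argmax(st[1:,4])]; print(n,len(q),np.median(q,0).round(1),cv2.minAreaRect(q[:,:2].astype(np.float32)))
E
python3 m.py 8 side
```

```text
time: 15.18
tool_pos: [561.2, -93.4, 42.8]
tcp_rot: [159.6, 9.5, 89.1]
ft_force: [-0.8, 0.5, -0.1]
finger_gap: 64.7
tool-tile [-25.3   5.5  10.9] F [-0.8  0.5  0.3]
side 497 [-24.8  17.5  11.5] ((-28.1221923828125, 8.601112365722656), (58.11783981323242, 101.65105438232422), 2.224382162094116)
```

```bash
python3 -m jog '[[[0,-0.03,0,0,0,0,0.76],[0,-0.03,0,0,0,0,0.76],[0,0,0,0,0,0,0.76]]]'>/dev/null; python3 f.py
python3 -m jog '[[[0,-0.03,0,0,0,0,0.76],[0,-0.03,0,0,0,0,0.76],[0,0,0,0,0,0,0.76]]]' >/dev/null; python3 m.py 9 side
```

```text
tile [-28.7   5.6  10.7] F [-1.2 -0.3  0.2]
tool-tile [-31.7   5.6  10.7] F [-0.6  0.4  0.1]
side 511 [-32.2  19.3  11.4] ((-35.23689270019531, 13.660140991210938), (60.56962203979492, 100.41947174072266), 0.3170619010925293)
```

```bash
python3 -m jog '[[[0,-0.03,0,0,0,0,0.76],[0,-0.03,0,0,0,0,0.76],[0,0,0,0,0,0,0.76]]]'>/dev/null; python3 f.py
python3 -m jog '[[[0,-0.03,0,0,0,0,0.76],[0,-0.03,0,0,0,0,0.76],[0,0,0,0,0,0,0.76]]]' >/dev/null; python3 m.py 10 side
```

```text
tile [-34.7   5.6  10.7] F [-0.7 -0.  -0.2]
tool-tile [-37.7   5.6  10.6] F [-1.8  0.1 -0.4]
side 522 [-37.9  18.9  11.3] ((-40.60200119018555, 16.61898422241211), (59.65236282348633, 110.5455093383789), 3.669145107269287)
```

```bash
python3 -m jog '[[[0,-0.03,0,0,0,0,0.76],[0,-0.03,0,0,0,0,0.76],[0,-0.02,0,0,0,0,0.76],[0,0,0,0,0,0,0.76]]]'>/dev/null; python3 f.py
python3 -m jog '[[[0,0,-0.1,0,0,0,0.76],[0,0,-0.3,0,0,0,0.76],[0,0,-0.5,0,0,0,0.76],[0,0,-0.5,0,0,0,0.76],[0,0,-0.5,0,0,0,0.76],[0,0,-0.3,0,0,0,0.76],[0,0,0,0,0,0,0.76],[0,0,0,0,0,0,0.76]]]' ; python3 m.py 11 side top
python3 - <<'E'
import cv2,numpy as np
a=cv2.imread('pics/side11.png')[150:230,310:430]; b=cv2.imread('pics/top11.png')[130:245,345:495]
A=cv2.resize(a,(720,480),interpolation=cv2.INTER_CUBIC); cv2.imwrite('pics/crop11.png',A)
cv2.imwrite('pics/crop11t.png',cv2.resize(b,None,fx=5,fy=5,interpolation=cv2.INTER_CUBIC))
E
```

```text
tile [-41.6   5.6  10.7] F [-0.6  0.  -0.4]
time: 18.32
tool_pos: [507.7, -76.5, 137.8]
tcp_rot: [159.6, 9.5, 89.1]
ft_force: [0.1, 0.7, 0.6]
finger_gap: 64.8
tool-tile [-42.3   5.7 119.9] F [0.4 0.6 0.6]
side 577 [-46.1  15.6  11.4] ((-45.78205108642578, 15.484149932861328), (58.486106872558594, 107.9219741821289), 1.285659670829773)
top 630 [-42.4  37.1  12.1] ((-44.99591064453125, 34.308189392089844), (51.3698616027832, 58.769222259521484), 89.94132232666016)
```

View pics/crop11.png

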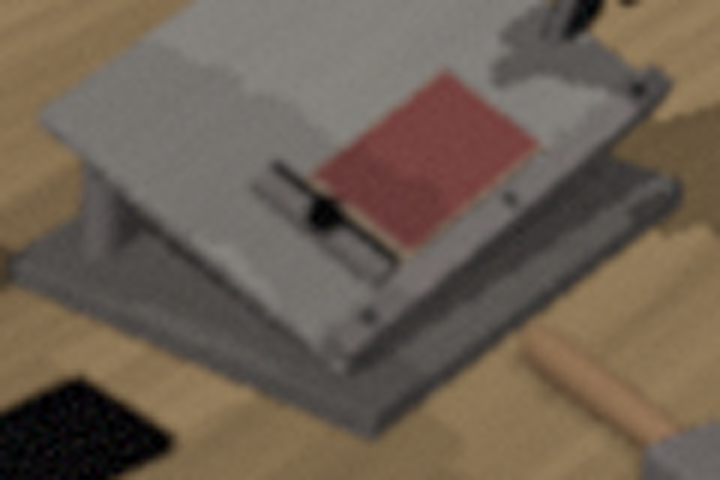

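Picture 11: the tile lies glaze up along the rail, with its short side next to the black rubber strip at crop (345,215). Any small remaining gap can't be judged there, so I'll shut the fingers and nudge it gently from its −y end to feel the stop.

```bash
python3 -m jog '[[[-0.4,-0.03,0,0,0,0,0],[-0.4,0,0,0,0,0,0],[-0.434,0,0,0,0,0,0],[0,0,0.3,0,0,0,0],[0,0,0.4,0,0,0,0],[0,0,0.4,0,0,0,0],[0,0,0.4,0,0,0,0],[0,0,0.3,0,0,0,0],[0,0,0,0,0,0,0],[0,0,0,0,0,0,0]]]' 30 ; python3 f.py; python3 - <<'E'
from h import *
a,d=snap('side','side12'); P=cloud('side',d); b=(P-O)@B
m=(d>0)&(b[...,2]>4)&(b[...,2]<60)&(b[...,1]<-38)&(b[...,1]>-90)&(b[...,0]>-68)&(b[...,0]<-15)
q=b[m]; print(len(q)); q=q[np.argsort(q[:,2])]; print(q[:12].round(1).tolist())
for lo in range(4,60,4): 
    k=(q[:,2]>=lo)&(q[:,2]<lo+4); print(lo,k.sum(),q[k].min(0).round(0) if k.any() else '',q[k].max(0).round(0) if k.any() else '')
E
```

```text
time: 19.68
tool_pos: [536.5, -151.3, 64.6]
tcp_rot: [159.6, 9.4, 89.1]
ft_force: [-0.4, -0.1, 0.6]
finger_gap: -0.4
tile [-43.4 -55.5  30.4] F [-0.2 -0.2  0.6]
98
[[-64.4, -38.1, 7.2], [-49.1, -52.0, 20.2], [-38.8, -45.6, 23.8], [-49.0, -45.7, 24.7], [-45.1, -45.9, 25.1], [-48.9, -49.8, 25.7], [-31.1, -50.1, 26.0], [-41.6, -45.3, 26.5], [-44.2, -41.5, 27.6], [-51.5, -49.9, 28.0], [-38.8, -43.0, 29.8], [-46.6, -46.0, 30.5]]
4 1 [-64. -38.   7.] [-64. -38.   7.]
8 0  
12 0  
16 0  
20 2 [-49. -52.  20.] [-39. -46.  24.]
24 6 [-49. -50.  25.] [-31. -41.  28.]
28 7 [-56. -57.  28.] [-31. -43.  31.]
32 11 [-56. -60.  32.] [-30. -40.  36.]
36 12 [-57. -61.  36.] [-29. -41.  40.]
40 16 [-57. -60.  40.] [-32. -43.  44.]
44 12 [-56. -57.  45.] [-31. -43.  47.]
48 12 [-58. -59.  48.] [-31. -44.  51.]
52 10 [-55. -51.  52.] [-34. -44.  55.]
56 9 [-56. -47.  56.] [-31. -41.  60.]
```

```bash
python3 -m jog '[[[0,0,0.15,0,0,0,0],[0,0,0.1,0,0,0,0],[0,0,0.07,0,0,0,0],[0,0,0,0,0,0,0]]]' >/dev/null; python3 f.py
python3 -m jog '[[[0.03,0,0,0,0,0,0],[0.03,0,0,0,0,0,0],[0.03,0,0,0,0,0,0],[0,0,0,0,0,0,0]]]' >/dev/null; python3 f.py
python3 -m jog '[[[0.03,0,0,0,0,0,0],[0.02,0,0,0,0,0,0],[0,0,0,0,0,0,0]]]' >/dev/null; python3 f.py
```

```text
tile [-43.4 -56.   14.3] F [ 0.4 -0.2 -0. ]
tile [-42.9 -51.4  14.8] F [-0.5 -0.4  0. ]
tile [-43.  -49.   14.7] F [-1.1 -0.3 -0.2]
```

```bash
for i in 1; do
python3 -m jog '[[[0.02,0,0,0,0,0,0],[0,0,0,0,0,0,0]]]' >/dev/null; python3 f.py
python3 -m jog '[[[0.02,0,0,0,0,0,0],[0,0,0,0,0,0,0]]]' >/dev/null; python3 f.py
done
```

```text
tile [-42.9 -48.2  14.7] F [-0.8 -1.8  0.5]
tile [-42.9 -47.4  14.8] F [-1.2 -4.  -0.4]
```

```bash
python3 -m jog '[[[0.02,0,0,0,0,0,0],[0,0,0,0,0,0,0]]]' >/dev/null; python3 f.py; python3 m.py 13 side
```

```text
tile [-42.9 -46.6  14.8] F [-0.2 -4.9  0.6]
tool-tile [-42.9 -46.6  14.8] F [-0.2 -4.9  0.6]
side 587 [-46.4  16.8  11.6] ((-46.21675109863281, 17.873432159423828), (58.71955108642578, 107.50696563720703), 0.09235379844903946)
```

The force rises about 2.5 N/mm, matching the sprung stop, so the tile is home. Back off slowly, lift clear and look.

```bash
python3 -m jog '[[[-0.02,0,0,0,0,0,0],[-0.02,0,0,0,0,0,0],[-0.02,0,0,0,0,0,0],[-0.1,0,0,0,0,0,0],[-0.2,0,0,0,0,0,0],[0,0,-0.4,0,0,0,0],[0,0,-0.6,0,0,0,0],[-0.4,0,-0.6,0,0,0,0],[-0.5,0,-0.6,0,0,0,0],[-0.5,0,-0.5,0,0,0,0],[-0.3,0,0,0,0,0,0],[0,0,0,0,0,0,0]]]'; python3 m.py 14 side top
python3 - <<'E'
import cv2,sys; sys.path.insert(0,'.')
from h import *
a=cv2.imread('pics/side14.png'); b=cv2.imread('pics/top14.png')[165:240,365:460]
# predicted outline: tile top at rail and stop face y=66
q=project('side',[unbed(p) for p in [(-75,66,12),(-15,66,12),(-15,-34,12),(-75,-34,12)]]); print(q.round(1).tolist())
a=a[160:215,345:415]
cv2.imwrite('pics/crop14.png',np.hstack([cv2.resize(a,(395,500),interpolation=cv2.INTER_CUBIC) if 0 else cv2.resize(a,(400,314),interpolation=cv2.INTER_CUBIC),cv2.resize(b,(398,314),interpolation=cv2.INTER_CUBIC)]))
E
```

```text
time: 23.4
tool_pos: [493.8, -225.6, 189.8]
tcp_rot: [159.6, 9.4, 89.0]
ft_force: [0.1, 0.6, -1.3]
finger_gap: -0.0
tool-tile [ -43.9 -150.   149. ] F [-0.3  0.8 -1.2]
side 587 [-46.6  15.2  11.3] ((-45.50636291503906, 16.75844955444336), (107.8991470336914, 59.288997650146484), 89.4593505859375)
top 1281 [-44.3  12.5  12.1] ((-45.53021240234375, 12.56473159790039), (95.40535736083984, 59.56110382080078), 89.33794403076172)
[[376.7, 193.0], [359.2, 179.0], [382.5, 160.8], [399.6, 174.0]]
```

View pics/crop14.png

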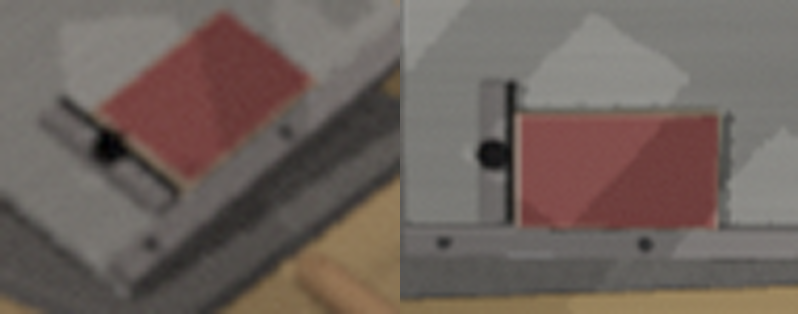

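The picture shows the tile flush with the black rubber face (top crop (515,165)) and the rail (row 226), square and glaze up, with the arm clear. Handing in.

```bash
python3 - <<'E'
from h import *
a=cv2.imread('pics/top0.png').astype(int);b=cv2.imread('pics/top14.png').astype(int)
for n,(u,v) in dict(tub=(297,113),jar=(177,152),brush=(390,300)).items(): print(n,abs(a-b)[v-35:v+36,u-35:u+36].mean().round(1))
print(job.hand_in())
E
```

```text
tub 2.1
jar 2.3
brush 6.1
the job is handed in; nothing more can be done
None
```

The oblong tile lies glaze up in the low corner of the jig, against the rail and the end stop. The fingers are off it, and I handed the job in at about 23 s. The hand-in gives no verdict.

**What I did:** I gripped the tile across its 60 mm and lifted it off the pot. I laid it parallel on the bed, with contact felt at about 2.5 N. It then slid to the rail in small steps, held back by the rail-side finger. Finally I nudged it with the shut fingertips against the sprung stop. The force there rose about 2–2.5 N/mm to a 5 N peak, matching the stop's rubber, and I then withdrew.

**Last checks:**
- **At the rail:** both cameras put the tile centre at bed x −45.5 mm (−45 wanted), with its sides within about 0.7° of the rail.
- **At the stop:** the final pictures show the tile flush with the rubber face.
- **Bystanders:** the pictures around the tub, square tile and jar are practically unchanged from the start. The patch around the brush differs a little more (6 grey levels against 2). I did not look into why, but the arm was not worked near the brush.

**What disagreed:**
- **Fingertip height:** the reported TCP was about 27 mm further along the fingers than the fingertips the camera showed. My first closing therefore passed above the tile without touching it. I went by the camera after that, and the later contacts agreed with it.
- **Tile centre along the stop direction:** the two cameras differed by about 4 mm, so for that I relied on the felt contact and the picture.

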